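Slide the calculator through the clutter and under the desk stand

TASK

Tidy the desk: slide the calculator lengthways through the gap between the stapler and the mouse and on under the low clear stand, until it is fully under it and neither end sticks out. Keep the calculator flat on the desk all the way (do not lift or tip it), and leave the stapler, the mouse, the coffee cup and the note block where they are.

Things in the scene. Friction and masses are not known exactly. Their poses are not given: they have to be found in the camera images.
- calculator: Loose grey desk calculator lying flat, keys up, a box 100 (its x) x 150 (its y) x 22 mm high, about 0.25 kg; too wide to grasp. Origin: centre of its underside; z up. Starts on the left or the right of the desk, with its long (y) axis turned up to 0.6 rad from world y. Either end may go in first.
- stand: Fixed low stand, a short tunnel open at both ends along its own y axis, at the other side of the desk from the calculator: clear top plate 130 (x) x 170 (y) mm, 6 mm thick, its underside 44 mm and top 50 mm above the desk (two raised rims along its x sides reach 54 mm), on two white side walls 6 mm thick along y, leaving a clear width of 118 mm. Origin: at desk level under its centre. Its y axis is within 0.15 rad of world y.
- stapler: Loose black stapler, bystander, 120 (x) x 36 (y) x 53 mm high, standing between calculator and stand, its long (x) axis within 0.2 rad of world x. Origin: centre of its underside. The stapler and the mouse stand one nearer the robot and one farther (either way round); their facing ends leave a gap 120 to 175 mm wide.
- mouse: Loose black computer mouse, bystander, 100 (x) x 60 (y) x 36 mm high, its long (x) axis within 0.2 rad of world x. Origin: centre of its underside.
- cup: Loose white paper coffee cup with a lid, bystander, 86 mm across and 114 mm high, standing beyond the gap, farther from the robot, a little to the left or right. Origin: centre of its underside.
- notes: Loose white block of note paper in a grey tray, bystander, 76 x 76 x 45 mm high, beyond the gap on the other side from the cup. Origin: centre of its underside.
There are look-alikes about, which are no part of the job. What is meant by the stand is not purple, and is the larger of those in its own colour.

How it is judged:
On the way:
1. the calculator's centre passes through the gap between stapler and mouse (world y of calculator between -0.04 and 0.04 m and distance between calculator and mouse below 0.2 m and distance between calculator and stapler below 0.2 m).
At the end, for the whole second after the job is handed in: The calculator lies flat on the desk, at rest, lengthways under the stand between its side walls, neither end sticking out by more than 8 mm (centre within 18 mm of the stand's centre along the tunnel); stapler, mouse, cup and note block stand upright within 15 mm of where they were (y of calculator in the frame of stand between -0.018 and 0.018 m and x of calculator in the frame of stand between -0.014 and 0.014 m and height (world z) of calculator below 0.006 m and angle between calculator's own z axis and vertical below 0.08 rad and angle between the y axis of calculator and the y axis of stand, either way round below 0.2 rad and linear speed of calculator below 0.02 m/s and distance of each of mouse, stapler, cup, notes from where it was at the start of the episode below 0.015 m and angle between each of mouse, stapler, cup, notes's own z axis and vertical below 0.1 rad); the robot touches nothing.
It fails at once if the calculator is lifted (its centre 15 mm or more off the desk) or tipped by more than 0.3 rad (height (world z) of calculator above 0.015 m or angle between calculator's own z axis and vertical above 0.3 rad).
It fails at once if stapler, mouse, cup or note block is displaced by more than 15 mm, or tipped (distance of any of mouse, stapler, cup, notes from where it was at the start of the episode above 0.015 m or angle between any of mouse, stapler, cup, notes's own z axis and vertical above 0.3 rad).
It also fails if it takes over 72 s, if anything falls off the work surface, if the arm or the gripper's body presses on something with over 40 N, if the wrist force passes 120 N, or if a joint passes its speed limit or range.

ROBOT

A 7-joint arm with a two-finger parallel gripper is mounted at the origin on the work surface. World frame = base frame: x ahead of the robot, y to its left, z up, the work surface at z = 0. Lengths are in m, angles in rad, forces in N, time in s.
With the tool pointing down it reaches from about 0.425 to 0.95 m from the base axis. Payload 4.7 kg.
Tool frame: the origin (TCP) lies midway between the tips of the shut fingers; the grasp point (between the pads) lies 19 mm behind it; x points along the fingers, z is the direction in which the jaws open and shut, and the axes are right-handed (so a half turn about x gives the same grasp; the last joint's range is limited). The gripper opens to 85 mm and grips with 20 to 120 N. Pads are 22 mm wide; open, the fingers measure 114 mm over their backs; the gripper's body (76 mm by 85 mm) begins 54 mm behind the grasp point. The pads swing forward as they close: fully open they stand 13 mm farther back than shut.
Start: joints at [1.258, 0.469, -0.049, 1.532, 0.024, 1.141, -0.082], TCP at [0.189, -0.648, 0.207] pointing down, gripper open.
Joint ranges: [-2.59, 2.59], [-0.33, 1.99], [-1.39, 1.29], [0.1, 2.45], [-1.04, 4.18], [0.21, 1.99], [-2.66, 2.66]. Speed limits (rad/s): [2.57, 2.57, 3.14, 3.14, 3.14, 3.14, 3.14].

INTERFACE

Orientations are given as a 3x3 rotation matrix whose columns are the frame's x, y, z axes.
In Python, from station import * gives the robot as it stands. The module is installed in compiled form; this text tells all that it offers.
- The arm moves only by the shell command python3 -m pendant 'ROWS'. ROWS is JSON, one flat list of numbers, 7 for each row, row after row: the shift along the world's x, y, z in cm, then the turn, a rotation vector about the world's x, y, z in degrees, then the opening, from 0 (shut) to 1 (fully open). In form: [tx, ty, tz, ax, ay, az, hand, tx, ty, tz, ax, ay, az, hand, ...]. A call has exactly 10 rows; each row shifts and turns the pose as measured when the row begins; what a row does not reach is not made up. A row lasts 1/12 s, in which the tool goes at most 41.7 mm and 7.16 degrees, less where a joint would pass 70% of its speed; a pose out of reach is approached as far as the arm can. A call with a gripper value outside its range is refused whole. The fingers move at their own pace and stop on an object; the grip force is fixed at half the most. Time passes only in rows, so rows that do not move let the fingers close, or fill a call up. It gives the time, the measured TCP pose, the force and the opening at its end, in the units of the state.
- get_state(): the state, without advancing time (a new reading comes with each control period).
- snapshot(name): name is "side" or "top" or "wrist"; returns a dict with "pixels" (384x512x3 uint8, red, green, blue), "z_map" (384x512 float32, m along the optical axis (not along the pixel's ray), 0 where there is no reading), "K" (3x3 intrinsics, pixels), "dist_coeffs" ([k1, k2, p1, p2, k3] as OpenCV has them; the pictures are not rectified), "rvec" (rotation vector, rad) and "tvec" (3), from world to camera coordinates, as OpenCV has them. Camera axes: x right, y down, z forward; pixel columns grow to the right and rows downward; lengths in m; the calibration is good to about 2 mm. A picture is of the moment at which its call begins.
- sign_off(): hands the job in, once; it reports no verdict.
The state is a dict: "clock": time; "joints": joint angles; "dq": joint speeds; "effort": joint torques, N m; "tcp_pos": TCP position; "ee_rot": TCP orientation; "wrist_force": force on the tool from outside, world axes, zero at the start; "moment": the same for the moment, N m; "width": finger opening in m.
Only numpy, scipy, OpenCV 4.12 (cv2) and the standard library are available. Lean on these libraries where they do the work, as an engineer would, in place of code of your own. Each camera call takes 0.05 s, during which the arm holds its last target.

## Working session

There is one attempt and no reset: what is moved stays moved. The work goes in short steps, Python scripts to look and compute and a shell command to move; the robot and the scene stay as the last step left them, time stands still between calls to the robot, and variables do not carry over. Pictures are saved under pics/ and viewed, and the job is handed in when it is done.

```bash
mkdir -p pics
python3 - <<'E'
from station import *
import cv2,numpy as np
s=get_state();print({k:np.round(v,3).tolist() for k,v in s.items()})
for n in["top","side","wrist"]:
    c=snapshot(n);cv2.imwrite(f"pics/{n}0.png",cv2.cvtColor(c["pixels"],cv2.COLOR_RGB2BGR))
    R=cv2.Rodrigues(np.array(c["rvec"]))[0];print(n,np.round(-R.T@np.ravel(c["tvec"]),3),np.round(R[2],2),np.round(c["K"],0).tolist(),c["dist_coeffs"],(c["z_map"]>0).mean())
print(get_state()["clock"])
E
```

```text
{'clock': 0.0, 'joints': [1.258, 0.469, -0.049, 1.534, 0.024, 1.141, -0.082], 'dq': [0.0, 0.002, -0.002, -0.0, -0.0, 0.0, -0.001], 'effort': [-0.0, -51.031, -0.047, -23.771, 0.011, 0.008, -0.0], 'tcp_pos': [0.189, -0.647, 0.206], 'ee_rot': [[-0.001, 0.96, 0.28], [0.002, 0.28, -0.96], [-1.0, -0.0, -0.002]], 'wrist_force': [0.842, 0.486, -0.014], 'moment': [0.047, 0.004, -0.009], 'width': 0.085}
top [0.371 0.034 1.545] [ 0.06  0.   -1.  ] [[497.0, 0.0, 251.0], [0.0, 497.0, 187.0], [0.0, 0.0, 1.0]] [-0.1349705  0.         0.         0.         0.       ] 0.9959309895833334
side [0.202 0.818 0.783] [ 0.24 -0.7  -0.67] [[445.0, 0.0, 261.0], [0.0, 445.0, 196.0], [0.0, 0.0, 1.0]] [-0.00507323  0.          0.          0.          0.        ] 0.9957631429036459
wrist [ 0.26  -0.628  0.372] [-0.28 -0.08 -0.96] [[272.0, 0.0, 258.0], [0.0, 272.0, 194.0], [0.0, 0.0, 1.0]] [-0.03238325  0.          0.          0.          0.        ] 0.9959767659505209
0.15
```

View pics/top0.png

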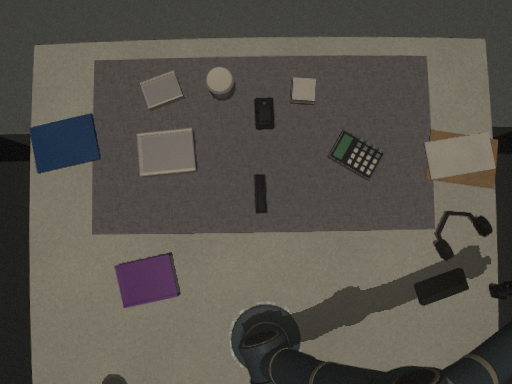

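View pics/side0.png

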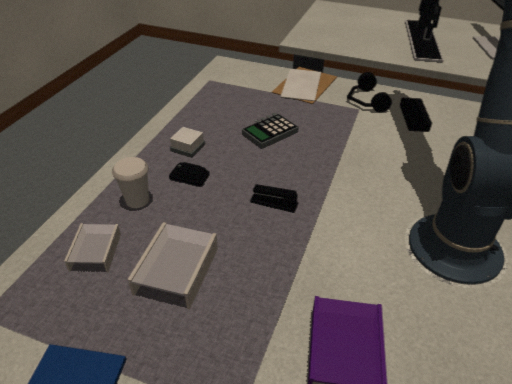

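The top view shows the calculator at (357,155) on the right, the stapler at (260,194), the mouse at (264,113), the cup at (220,82) and the notes at (304,90). There are three stand-like things: a large white one at (166,152), a small white one at (162,90) and a purple one at (147,280). The stand should be the large white one, since it is not purple and is the larger of the two white ones. I'll enlarge it and measure everything.

```bash
cat > h.py <<'E'
from station import *
import cv2,numpy as np
def cam(n):
    c=snapshot(n);c["R"]=cv2.Rodrigues(np.array(c["rvec"]))[0];c["t"]=np.ravel(c["tvec"]);return c
def rays(c,uv):
    p=cv2.undistortPoints(np.float64(uv).reshape(-1,1,2),c["K"],np.array(c["dist_coeffs"])).reshape(-1,2)
    return np.c_[p,np.ones(len(p))]
def plane(c,uv,z):
    d=rays(c,uv)@c["R"];o=-c["R"].T@c["t"]
    return o+d*((z-o[2])/d[:,2])[:,None]
def cloud(c):
    h,w=c["z_map"].shape;uv=np.stack(np.meshgrid(np.arange(w),np.arange(h)),-1).reshape(-1,2)
    P=(rays(c,uv)*c["z_map"].reshape(-1,1)-c["t"])@c["R"];return P.reshape(h,w,3)
def rect(P):
    (cx,cy),(a,b),ang=cv2.minAreaRect((P[:,:2]*1000).astype(np.float32))
    if a<b:a,b,ang=b,a,ang+90
    ang=(ang+90)%180-90
    return np.round([cx,cy,a,b,ang],1)   # mm, long-axis angle from world x, deg
E
python3 - <<'E'
from h import *
c=cam("top");im=cv2.cvtColor(c["pixels"],cv2.COLOR_RGB2BGR);P=cloud(c)
np.save("P0.npy",P)
cv2.imwrite("pics/crop0.png",cv2.resize(im[40:240,90:410],None,fx=2.5,fy=2.5,interpolation=cv2.INTER_CUBIC))
B={"calc":(320,120,395,190),"stand":(128,120,205,185),"small":(132,65,190,115),"purple":(108,245,187,312),"stapler":(245,165,278,220),"mouse":(248,92,280,135),"cup":(200,62,240,104),"notes":(286,72,322,108)}
print("desk z",np.percentile(P[125:200,210:250,2],[5,50,95]))
for n,(x0,y0,x1,y1) in B.items():
    Q=P[y0:y1,x0:x1].reshape(-1,3);z=Q[:,2]
    m=z>0.008
    S=Q[m];zt=np.percentile(S[:,2],90)
    print(n,m.sum(),"z pct",np.round(np.percentile(S[:,2],[10,50,90,99]),3),"all",rect(S),"top",rect(S[S[:,2]>zt-0.012]))
    # contour ray-cast
E
```

```text
desk z [-0.00462823  0.00112938  0.00705447]
calc 1671 z pct [0.017 0.023 0.028 1.545] all [ 542.  -177.8  488.2  239.9  -77.3] top [ 461.6 -183.2  439.7  167.   -46.7]
stand 2505 z pct [0.045 0.05  0.055 0.061] all [554.1 214.1 450.2 246.   73.2] top [537.7 193.6 420.5 188.6  68. ]
small 1097 z pct [0.027 0.034 0.039 1.545] all [608.3 241.9 605.7 173.5  25.3] top [583.  211.5 539.1 119.9  27.4]
purple 2492 z pct [0.046 0.051 0.055 0.06 ] all [211.2 253.8 489.9 236.5 -79.7] top [232.3 227.3 453.4 145.4 -72. ]
stapler 459 z pct [0.01  0.046 0.053 1.545] all [451.5   1.1 161.5  91.    4.7] top [435.9   7.  134.7  38.1  -7. ]
mouse 577 z pct [0.013 0.029 0.038 1.545] all [564.3  -9.4 384.8  91.4   0.7] top [554.4  -0.6 369.2  48.6  -3.2]
cup 738 z pct [0.103 0.112 0.117 1.545] all [619.3 115.7 507.6 121.6   4.8] top [596.4 103.5 463.1  84.9   6.8]
notes 656 z pct [0.019 0.044 0.049 0.054] all [589.5 -89.  485.7 121.8 -15.4] top [583.2 -73.2 467.7  81.6 -17. ]
```

View pics/crop0.png

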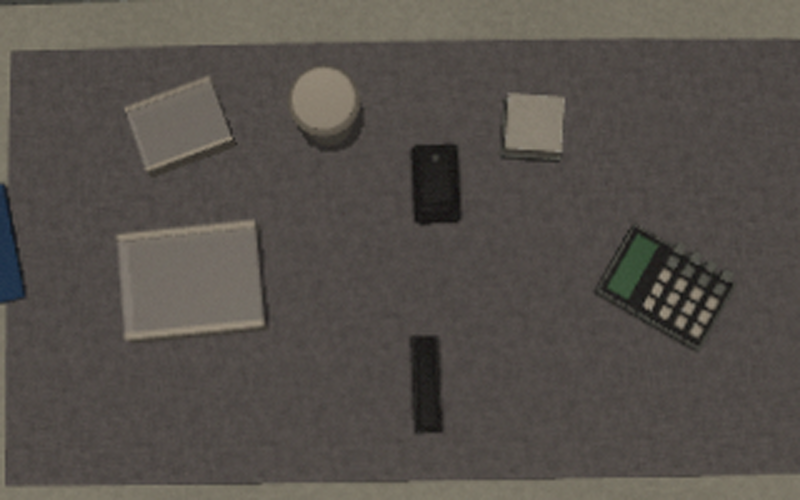

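The enlarged crop confirms the large white stand at full-image (166,152); its rims run along y. The small white look-alike sits at (162,90). Dropouts in the depth spoiled the first fits, so I'll filter them and refit.

```bash
cat >> h.py <<'E'
B={"calc":(320,120,395,190),"stand":(128,120,205,185),"small":(132,65,190,115),"stapler":(245,165,278,220),"mouse":(248,92,280,135),"cup":(200,62,240,104),"notes":(286,72,322,108)}
H={"calc":.022,"stand":.05,"small":.034,"stapler":.053,"mouse":.036,"cup":.114,"notes":.045}
def fit(c,n,box=None,lo=None):
    """height mask -> largest contour -> rays cast on plane of top"""
    z=cloud(c)[...,2].astype(np.float32);z[c["z_map"]<=0]=0
    z=cv2.medianBlur(z,3)
    x0,y0,x1,y1=box or B[n];h=H[n]
    m=np.zeros(z.shape,np.uint8);m[y0:y1,x0:x1]=((z>(lo or h*.65))&(z<h+.03))[y0:y1,x0:x1]
    cs,_=cv2.findContours(cv2.resize(m,None,fx=4,fy=4,interpolation=cv2.INTER_NEAREST),cv2.RETR_EXTERNAL,cv2.CHAIN_APPROX_NONE)
    k=max(cs,key=cv2.contourArea).reshape(-1,2)
    uv=(k-1.5)/4.
    return rect(plane(c,uv,h)),uv.mean(0).round(0)
E
python3 - <<'E'
from h import *
c=cam("top")
for n in B: print(n,*fit(c,n))
for n,b in {"calc":(235,105,310,155),"stand":(125,215,225,305),"stapler":(245,178,305,215),"mouse":(165,158,215,190)}.items():
    pass
E
```

```text
calc [ 567.9 -292.5  154.8  110.1   59.1] [357. 154.]
stand [578.2 294.  177.  133.3 -85.4] [166. 152.]
small [776.  312.1 116.7  93.9 -70.1] [161.  90.]
stapler [448.1   5.4 110.6  29.3  -0.9] [261. 194.]
mouse [697.   -7.   82.   48.8   2. ] [264. 112.]
cup [780.1 125.8  87.2  85.   -1.1] [219.  80.]
notes [ 767.  -129.9   78.1   73.5   -1.8] [303.  89.]
```

All the sizes match the given ones: calculator 155x110, stand 177x133, mouse and stapler tops, cup 87. The stand is at (0.578, 0.294) with yaw +4.6°. The calculator is at (0.568, -0.292) with its long axis at 59° from x.

1. Nudge the calculator's front corner from its +x side until its heading is about 85°.
2. Push its rear end with two spread fingers, through the gap (centre x about 0.58) and into the tunnel.

First move: shut the hand and travel to the right of the front corner.

```bash
python3 -m pendant '[3.4,2.6,0,0,0,4.3,0, 3.4,2.6,0,0,0,4.3,0, 3.4,2.6,0,0,0,4.3,0, 3.4,2.6,0,0,0,4.3,0, 3.4,2.6,0,0,0,4.3,0, 3.4,2.6,0,0,0,4.3,0, 3.4,2.6,0,0,0,4.3,0, 3.4,2.6,0,0,0,4.3,0, 3.4,2.6,0,0,0,4.3,0, 3.4,2.6,0,0,0,4.3,0]'; python3 -c "
from station import *
import numpy as np
s=get_state();print(np.round(s['ee_rot'],3).tolist(),np.round(s['joints'],2))"
```

```text
clock: 1.08
tcp_pos: [0.5102, -0.3953, 0.2062]
ee_rot: [[-0.005, 0.504, 0.864], [-0.01, 0.864, -0.504], [-1.0, -0.011, 0.001]]
wrist_force: [0.9, -0.0, 0.1]
width: -0.0002
[[-0.005, 0.504, 0.864], [-0.01, 0.864, -0.504], [-1.0, -0.011, 0.001]] [ 0.81  0.44 -0.31  1.6   0.16  1.13 -0.07]
```

```bash
python3 -m pendant '[3.3,2.2,0,0,0,0,0, 3.3,2.2,0,0,0,0,0, 3.3,2.2,0,0,0,0,0, 3.3,2.2,0,0,0,0,0, 3.3,2.2,0,0,0,0,0, 0,0,-3.5,0,0,0,0, 0,0,-3.5,0,0,0,0, 0,0,-3.5,0,0,0,0, 0,0,0,0,0,0,0, 0,0,0,0,0,0,0]'
python3 - <<'E'
from h import *
c=cam("top");s=cam("side")
cv2.imwrite("pics/top1.png",cv2.cvtColor(c["pixels"],cv2.COLOR_RGB2BGR))
cv2.imwrite("pics/side1.png",cv2.cvtColor(s["pixels"],cv2.COLOR_RGB2BGR))
E
```

```text
clock: 1.92
tcp_pos: [0.6936, -0.2627, 0.0994]
ee_rot: [[0.007, 0.485, 0.875], [-0.003, 0.875, -0.485], [-1.0, 0.001, 0.007]]
wrist_force: [0.3, 0.1, 0.7]
width: -0.0
```

View pics/top1.png

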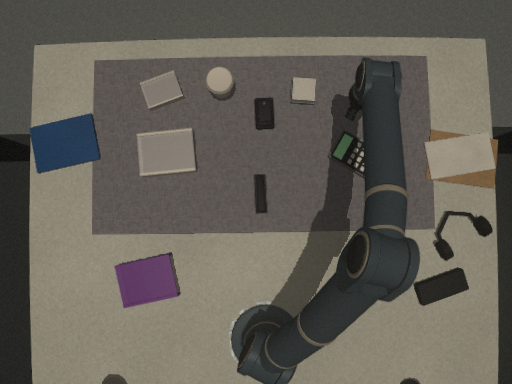

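View pics/side1.png

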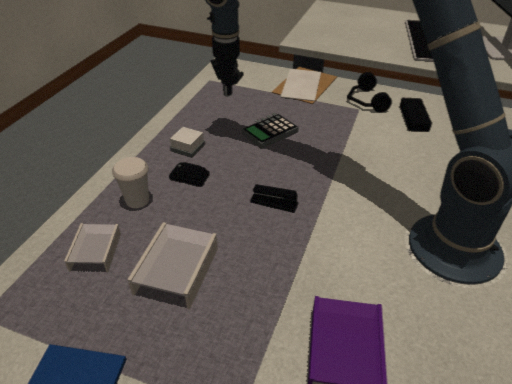

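The top view shows the gripper beside the calculator's front corner, at about (355,105), with the calculator at (350,152). The side view shows the tip clear of the calculator and the notes. Next I'll adjust back along the calculator's side and lower to z of about 10 mm.

```bash
python3 -m pendant '[-0.8,-1.2,0,0,0,0,0, -0.7,-1.2,0,0,0,0,0, 0,0,-3,0,0,0,0, 0,0,-3,0,0,0,0, 0,0,-1.5,0,0,0,0, 0,0,-0.8,0,0,0,0, 0,0,-0.4,0,0,0,0, 0,0,0,0,0,0,0, 0,0,0,0,0,0,0, 0,0,0,0,0,0,0]'
```

```text
clock: 2.85
tcp_pos: [0.6808, -0.3111, 0.0328]
ee_rot: [[0.036, 0.501, 0.865], [-0.025, 0.866, -0.5], [-0.999, -0.004, 0.043]]
wrist_force: [-0.1, 0.1, 0.1]
width: -0.0001
```

```bash
python3 -m pendant '[0.5,0.8,-0.8,1.4,2.1,0,0, 0.4,0.7,-0.8,0,0,0,0, 0,0,-0.6,0,0,0,0, 0,0,0,0,0,0,0, 0,0,0,0,0,0,0, 0,0,0,0,0,0,0, 0,0,0,0,0,0,0, 0,0,0,0,0,0,0, 0,0,0,0,0,0,0, 0,0,0,0,0,0,0]'
```

```text
clock: 3.68
tcp_pos: [0.6922, -0.2966, 0.0163]
ee_rot: [[0.007, 0.5, 0.866], [-0.005, 0.866, -0.5], [-1.0, -0.001, 0.009]]
wrist_force: [-1.3, -1.0, -1.0]
width: -0.0001
```

```bash
python3 -m pendant '[-0.8,0.5,-0.3,0,0,0,0, -0.8,0.5,-0.3,0,0,0,0, -0.8,0.5,0,0,0,0,0, -0.8,0.5,0,0,0,0,0, -0.6,0.35,0,0,0,0,0, -0.6,0.35,0,0,0,0,0, -0.6,0.35,0,0,0,0,0, 0,0,0,0,0,0,0, 0,0,0,0,0,0,0, 0,0,0,0,0,0,0]'
cat >> h.py <<'E'
def save(c,f,box=None,k=1):
    im=cv2.cvtColor(c["pixels"],cv2.COLOR_RGB2BGR)
    if box:im=im[box[1]:box[3],box[0]:box[2]]
    cv2.imwrite("pics/"+f,cv2.resize(im,None,fx=k,fy=k,interpolation=cv2.INTER_CUBIC))
E
python3 - <<'E'
from h import *
c=cam("top");s=cam("side")
save(c,"top2.png",(300,60,430,200),4);save(s,"side2.png",(160,40,360,190),4)
E
```

```text
clock: 4.52
tcp_pos: [0.6406, -0.2669, 0.0117]
ee_rot: [[0.011, 0.502, 0.865], [-0.008, 0.865, -0.502], [-1.0, -0.001, 0.014]]
wrist_force: [-0.2, 0.1, 0.3]
width: -0.0004
```

View pics/top2.png

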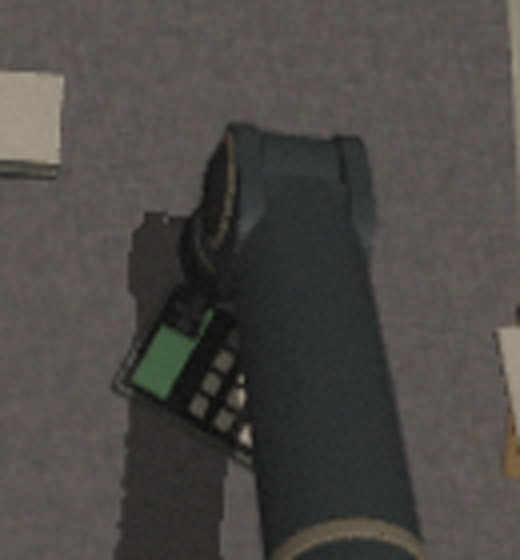

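View pics/side2.png

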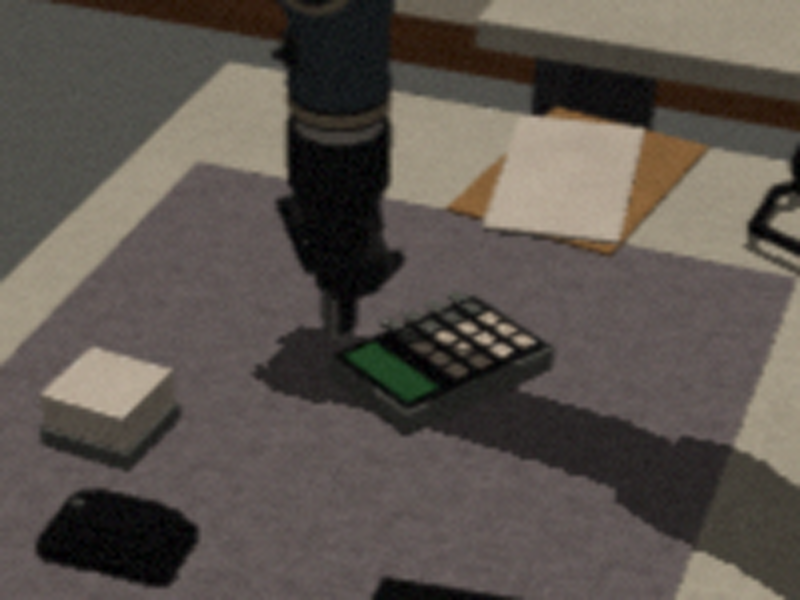

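```bash
cat >> h.py <<'E'
def calc(c,xr=(.42,.72),yr=(-.42,.40),ko=9,lo=.013,hi=.034,dbg=None):
    P=cloud(c);z=P[...,2].astype(np.float32);z[c["z_map"]<=0]=0;z=cv2.medianBlur(z,5)
    m=((z>lo)&(z<hi)&(P[...,0]>xr[0])&(P[...,0]<xr[1])&(P[...,1]>yr[0])&(P[...,1]<yr[1])).astype(np.uint8)
    m=cv2.resize(m,None,fx=4,fy=4,interpolation=cv2.INTER_NEAREST)
    m=cv2.morphologyEx(m,cv2.MORPH_CLOSE,np.ones((13,13),np.uint8))
    m=cv2.morphologyEx(m,cv2.MORPH_OPEN,cv2.getStructuringElement(cv2.MORPH_ELLIPSE,(ko*4+1,ko*4+1)))
    cs,_=cv2.findContours(m,cv2.RETR_EXTERNAL,cv2.CHAIN_APPROX_NONE)
    k=max(cs,key=cv2.contourArea).reshape(-1,2);uv=(k-1.5)/4.
    if dbg:
        im=cv2.resize(cv2.cvtColor(c["pixels"],cv2.COLOR_RGB2BGR),None,fx=4,fy=4,interpolation=cv2.INTER_CUBIC)
        cv2.polylines(im,[k.reshape(-1,1,2)],True,(0,0,255),2);x,y,w,h=cv2.boundingRect(k)
        cv2.imwrite("pics/"+dbg,im[max(0,y-120):y+h+120,max(0,x-120):x+w+120][:600,:800])
    r=rect(plane(c,uv,.022)); r[4]%=180; return r
E
python3 - <<'E'
from h import *
s=cam("side")
print(calc(s,dbg="d2.png"))
E
```

```text
[ 564.8 -285.6  153.5  111.8   60.4]
```

View pics/d2.png

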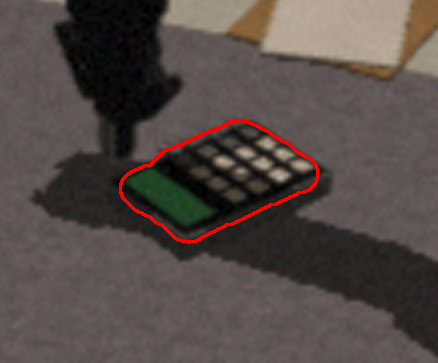

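The red outline of the calculator in the side view fits its top face, and the result agrees with the top view to about 6 mm. The finger is about to touch the front right corner. Next I'll push to rotate it.

```bash
python3 -m pendant '[-0.6,0.35,0,0,0,0,0, -0.6,0.3,0,0,0,0,0, -0.6,0.25,0,0,0,0,0, -0.6,0.2,0,0,0,0,0, -0.6,0.15,0,0,0,0,0, -0.6,0.1,0,0,0,0,0, -0.6,0.1,0,0,0,0,0, -0.5,0.05,0,0,0,0,0, 0,0,0,0,0,0,0, 0,0,0,0,0,0,0]'
python3 - <<'E'
from h import *
s=cam("side")
print(calc(s,dbg="d3.png"))
E
```

```text
clock: 5.5
tcp_pos: [0.5878, -0.2506, 0.0114]
ee_rot: [[0.01, 0.503, 0.864], [-0.008, 0.864, -0.503], [-1.0, -0.001, 0.013]]
wrist_force: [-0.4, 0.5, -0.6]
width: 0.0004
[ 561.7 -282.8  155.   105.5   59.3]
```

View pics/d3.png

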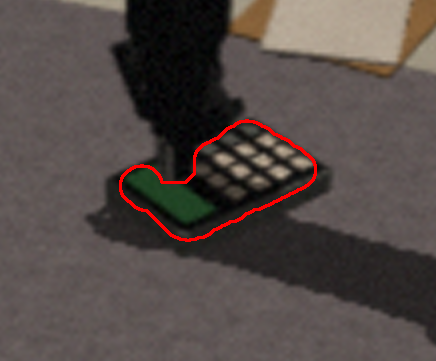

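The fingers appear to have gone over the calculator rather than against it, with the force near zero and no motion. I'll check the tip height before anything else.

Run:
```python
from h import *
w=cam("wrist");s=cam("side");save(w,"w3.png",None,1.5)
save(s,"s3.png",(215,70,315,145),8)
P=cloud(s);z=P[...,2]
for v in range(95,125,2):
    u=np.arange(245,262,2);print(v,[f"{P[v,x,0]*1000:.0f},{P[v,x,1]*1000:.0f},{z[v,x]*1000:.0f}" for x in u[::2]])
print(get_state()["tcp_pos"])
```

```text
95 ['639,-272,127', '620,-256,139', '592,-214,167', '580,-211,171', '571,-220,168']
97 ['638,-268,123', '625,-267,126', '605,-246,141', '581,-216,162', '569,-215,165']
99 ['639,-271,114', '625,-268,119', '602,-241,138', '591,-244,139', '575,-231,149']
101 ['637,-265,111', '626,-270,111', '602,-239,133', '590,-241,134', '574,-229,144']
103 ['706,-436,-3', '625,-266,107', '603,-243,124', '585,-228,136', '575,-231,136']
105 ['698,-416,2', '622,-259,104', '602,-239,120', '586,-229,128', '574,-231,130']
107 ['692,-403,3', '622,-260,97', '603,-243,110', '585,-228,123', '575,-234,122']
109 ['691,-398,-2', '621,-257,92', '602,-240,106', '586,-230,115', '575,-233,115']
111 ['687,-388,-3', '621,-258,85', '604,-244,96', '586,-230,108', '575,-235,108']
113 ['681,-374,-2', '670,-382,-3', '605,-249,87', '588,-236,98', '576,-237,100']
115 ['675,-360,0', '663,-366,-0', '604,-246,82', '587,-234,92', '586,-265,75']
117 ['674,-356,-5', '660,-357,-2', '647,-360,-1', '589,-238,83', '575,-235,88']
119 ['666,-336,1', '654,-341,1', '643,-349,-1', '588,-236,77', '574,-231,84']
121 ['665,-333,-4', '651,-334,-2', '638,-335,1', '589,-239,69', '573,-229,79']
123 ['659,-319,-2', '647,-324,-3', '633,-324,1', '589,-240,61', '577,-242,62']
[ 0.5882904  -0.25055896  0.01135425]
```

View pics/w3.png

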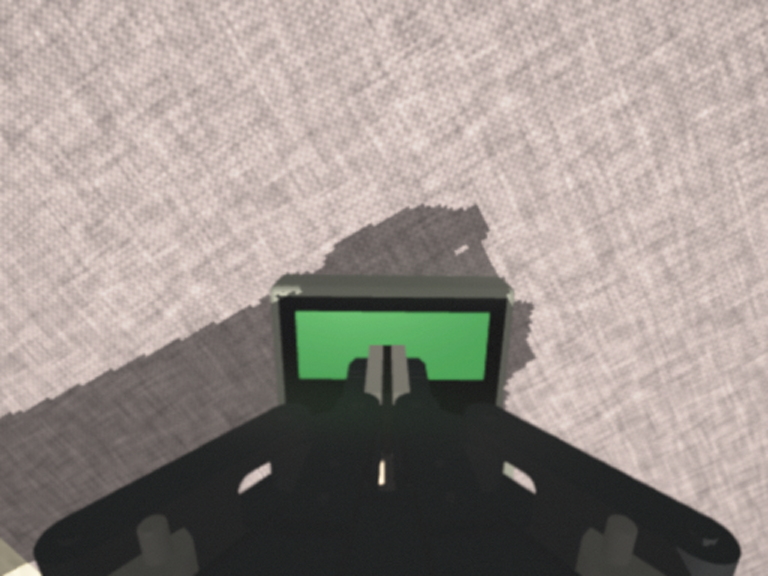

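View pics/s3.png

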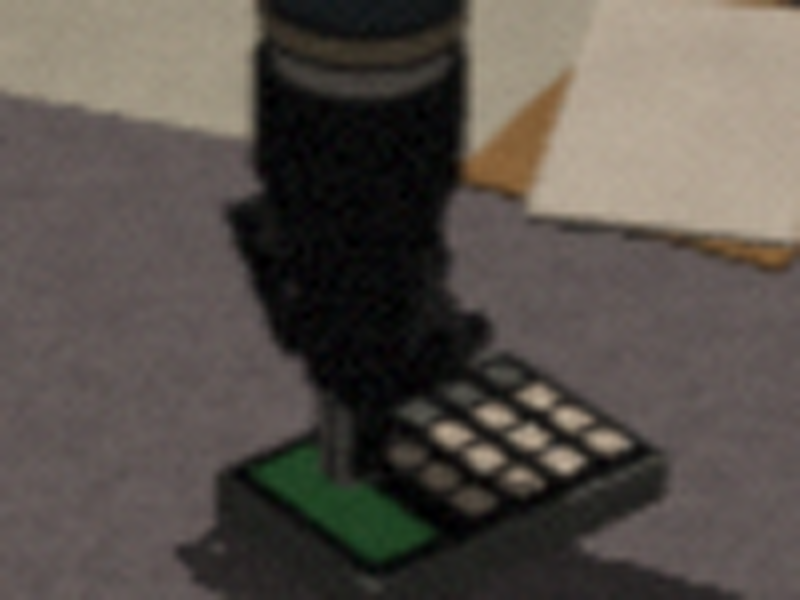

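Run:
```python
from h import *
s=cam("side");w=cam("wrist")
uv=(np.array([345,478])/8+[215,70])
for z in(.01,.015,.02,.025,.03,.035,.04):print(z,plane(s,[uv],z).round(4),plane(w,[np.array([387,346])/1.5],z).round(4))
st=get_state();print(st["tcp_pos"],st["clock"],st["wrist_force"],np.round(st["joints"],3))
P=cloud(s);print("calc top z",np.median(P[118:128,270:285,2]))
# rest of calc face height:
```

```text
0.01 [[ 0.5998 -0.2801  0.01  ]] [[ 0.5874 -0.2537  0.01  ]]
0.015 [[ 0.5972 -0.273   0.015 ]] [[ 0.5885 -0.2517  0.015 ]]
0.02 [[ 0.5946 -0.2659  0.02  ]] [[ 0.5896 -0.2497  0.02  ]]
0.025 [[ 0.592  -0.2588  0.025 ]] [[ 0.5907 -0.2476  0.025 ]]
0.03 [[ 0.5895 -0.2516  0.03  ]] [[ 0.5918 -0.2456  0.03  ]]
0.035 [[ 0.5869 -0.2445  0.035 ]] [[ 0.5929 -0.2436  0.035 ]]
0.04 [[ 0.5843 -0.2374  0.04  ]] [[ 0.594  -0.2416  0.04  ]]
[ 0.58836188 -0.25044749  0.0112819 ] 5.75 [-0.06786951 -0.10897902  0.01607495] [ 0.551  0.642 -0.303  1.776  0.271  0.751 -0.419]
calc top z 0.021555119375042932
```

Combining the side and wrist rays puts the tip at z of about 29 mm while the readout says 11 mm, so the tool's real tip sits about 18 mm above the reported TCP. The x and y agree. I'll return to the side and go down by that much more, in small steps while watching the force.

```bash
python3 -m pendant '[1.4,-0.6,0.5,0,0,0,0, 1.4,-0.6,0,0,0,0,0, 1.4,-0.6,0,0,0,0,0, 1.4,-0.6,0,0,0,0,0, 1.4,-0.5,0,0,0,0,0, 1.4,-0.5,0,0,0,0,0, 0,0,-0.5,0,0,0,0, 0,0,-0.5,0,0,0,0, 0,0,0,0,0,0,0, 0,0,0,0,0,0,0]'
python3 - <<'E'
from h import *
s=cam("side")
print(calc(s));save(s,"s4.png",(195,60,315,150),6.6)
E
```

```text
clock: 6.58
tcp_pos: [0.6753, -0.2845, 0.0038]
ee_rot: [[0.008, 0.502, 0.865], [-0.006, 0.865, -0.502], [-1.0, -0.001, 0.01]]
wrist_force: [0.2, 0.1, 0.4]
width: 0.0
[ 564.7 -285.5  153.5  112.5   60.1]
```

View pics/s4.png

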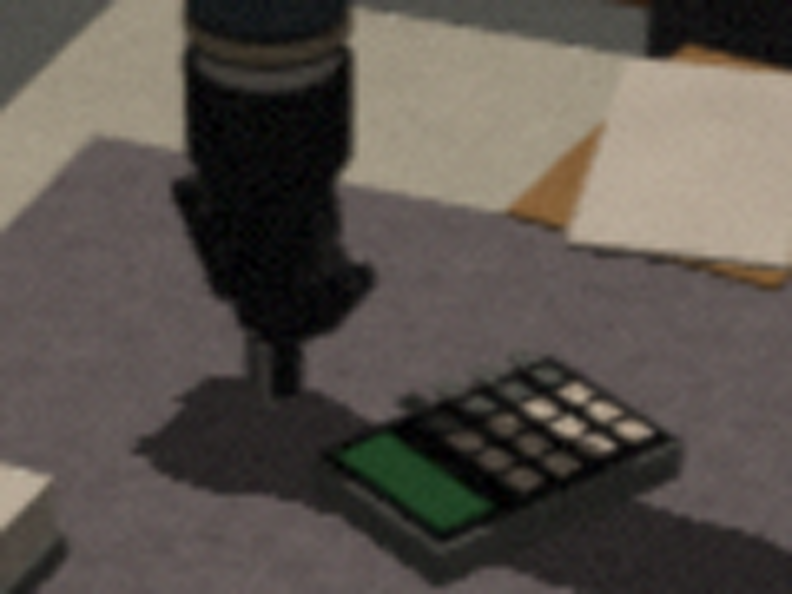

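The tip at crop (275,400) hangs visibly above the mat beside the calculator, which has not moved. I'll lower 1.2 cm more.

```bash
python3 -m pendant '[0,0,-0.3,0,0,0,0, 0,0,-0.3,0,0,0,0, 0,0,-0.3,0,0,0,0, 0,0,-0.3,0,0,0,0, 0,0,0,0,0,0,0, 0,0,0,0,0,0,0, 0,0,0,0,0,0,0, 0,0,0,0,0,0,0, 0,0,0,0,0,0,0, 0,0,0,0,0,0,0]'
python3 - <<'E'
from h import *
s=cam("side");save(s,"s5.png",(195,60,315,150),6.6)
w=cam("wrist");save(w,"w5.png",None,1.5)
E
```

```text
clock: 7.47
tcp_pos: [0.6732, -0.2841, -0.009]
ee_rot: [[0.006, 0.501, 0.865], [-0.006, 0.865, -0.501], [-1.0, -0.002, 0.008]]
wrist_force: [0.5, -0.0, -0.1]
width: 0.0003
```

View pics/s5.png

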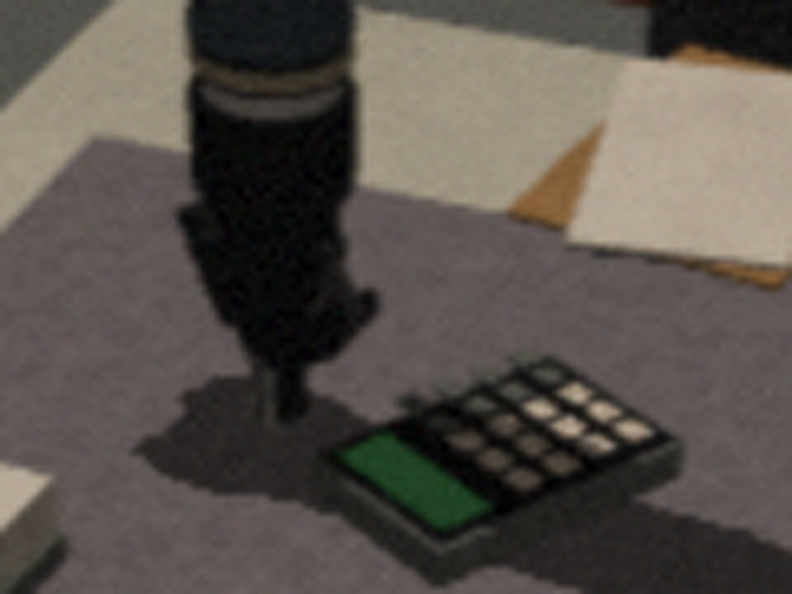

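View pics/w5.png

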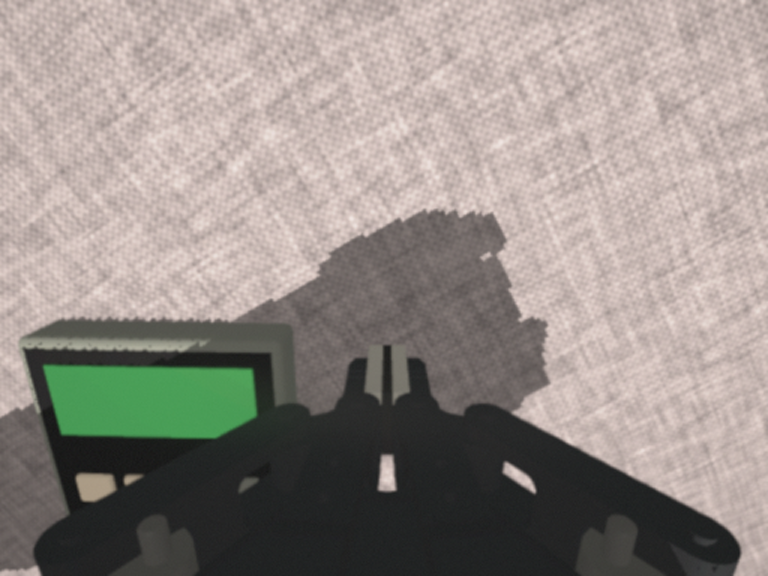

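The readout is -9 mm with no contact force, and the tip is just above the mat, so the offset is real. I'll keep z at about -9 mm from now on. The wrist view shows roughly 21 mm between finger and calculator. Now I push.

```bash
python3 -m pendant '[-0.8,0.48,0,0,0,0,0, -0.8,0.48,0,0,0,0,0, -0.6,0.3,0,0,0,0,0, -0.6,0.3,0,0,0,0,0, -0.6,0.25,0,0,0,0,0, -0.6,0.2,0,0,0,0,0, -0.6,0.15,0,0,0,0,0, 0,0,0,0,0,0,0, 0,0,0,0,0,0,0, 0,0,0,0,0,0,0]'
python3 - <<'E'
from h import *
s=cam("side");print(calc(s,dbg="d6.png"))
w=cam("wrist");save(w,"w6.png",None,1)
E
```

```text
clock: 8.4
tcp_pos: [0.6256, -0.261, -0.0073]
ee_rot: [[0.012, 0.501, 0.865], [-0.007, 0.865, -0.501], [-1.0, 0.0, 0.014]]
wrist_force: [0.2, -0.3, 0.0]
width: 0.0
[ 552.4 -285.2  152.8  115.7   66.8]
```

View pics/d6.png

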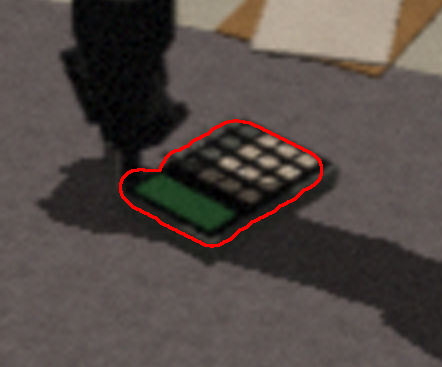

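View pics/w6.png

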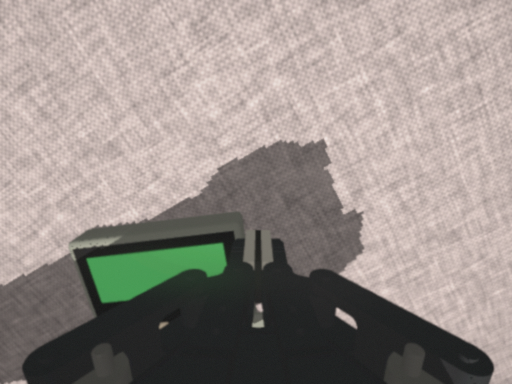

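It is rotating, now at about 67°. I'll continue.

```bash
python3 -m pendant '[-0.6,0.2,-0.2,0,0,0,0, -0.6,0.2,0,0,0,0,0, -0.6,0.15,0,0,0,0,0, -0.6,0.1,0,0,0,0,0, -0.5,0.05,0,0,0,0,0, 0,0,0,0,0,0,0, 0,0,0,0,0,0,0, 0,0,0,0,0,0,0, 0,0,0,0,0,0,0, 0,0,0,0,0,0,0]'
python3 - <<'E'
from h import *
s=cam("side");print(calc(s,dbg="d7.png"))
w=cam("wrist");save(w,"w7.png",None,1)
E
```

```text
clock: 9.33
tcp_pos: [0.5979, -0.2536, -0.008]
ee_rot: [[0.02, 0.501, 0.865], [-0.008, 0.865, -0.501], [-1.0, 0.003, 0.021]]
wrist_force: [1.6, 1.0, 1.4]
width: 0.0002
[ 530.6 -287.3  155.5  113.9   78.3]
```

View pics/d7.png

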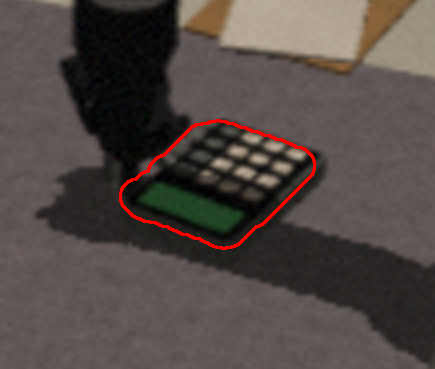

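View pics/w7.png

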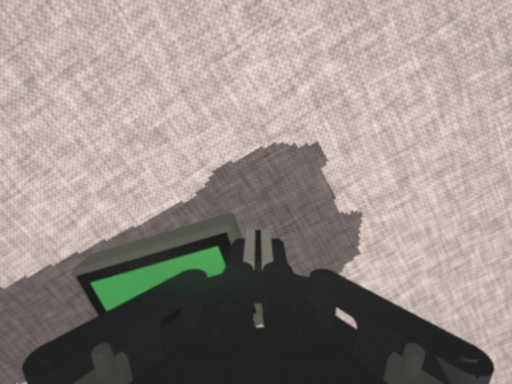

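The heading is now about 79° with the centre near (0.535, -0.29), which puts the line at y=0 on x of about 0.58. That is good enough. Next: back off, lift, go behind the rear end, turn the jaw parallel to it and half open the fingers.

```bash
python3 -m pendant '[1.5,-0.4,0,0,0,0,0, 1.0,-0.3,1,0,0,0,0, 0,0,3,0,0,0,0, 0,0,3,0,0,0,0, -2.2,-3,0,0.5,1.1,4,0.6, -2.2,-3,0,0,0,4,0.6, -2.2,-3,0,0,0,4,0.6, -2.2,-3,0,0,0,4,0.6, -2.2,-3,0,0,0,3,0.6, 0,0,0,0,0,0,0.6]'
python3 - <<'E'
from h import *
c=cam("top");s=cam("side");save(c,"t8.png",(300,60,430,210),4);print("side",calc(s,dbg="d8.png"),"top",calc(c))
w=cam("wrist");save(w,"w8.png",None,1)
E
```

```text
clock: 10.27
tcp_pos: [0.5026, -0.4123, 0.0611]
ee_rot: [[-0.02, 0.167, 0.986], [0.0, 0.986, -0.167], [-1.0, -0.003, -0.02]]
wrist_force: [-1.3, -1.9, -1.1]
width: 0.0512
side [ 528.2 -286.8  155.6  108.9   78.3] top [ 529.7 -292.7  150.9  104.    76.6]
```

View pics/d8.png

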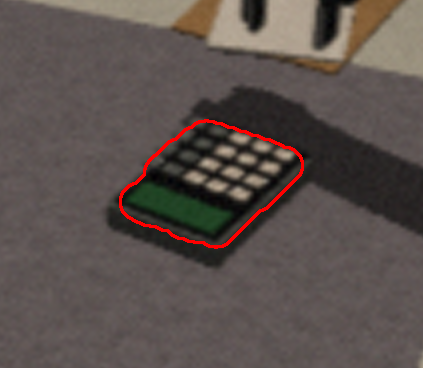

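View pics/w8.png

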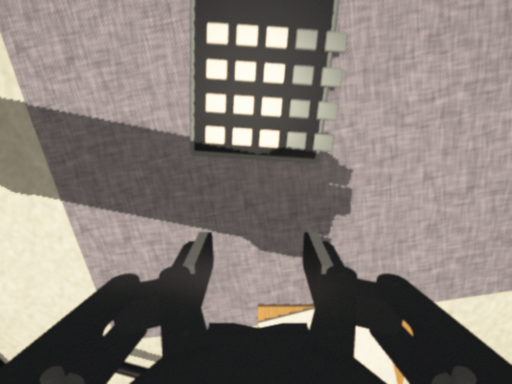

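View pics/t8.png

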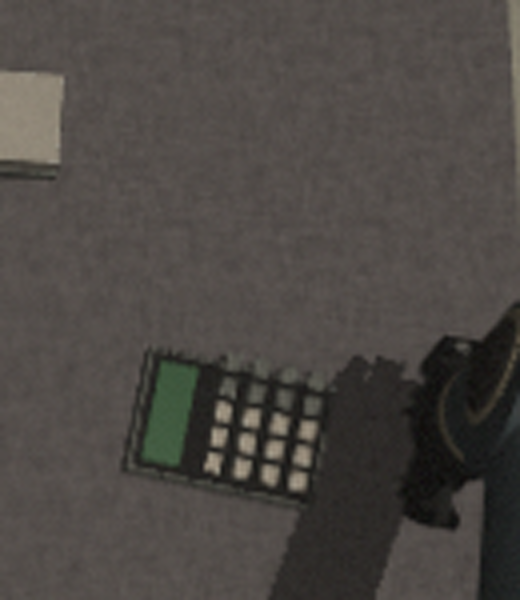

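The three views agree: the calculator is at (0.530, -0.292) with heading about 77.5°, and the two fingers are centred behind its rear edge (wrist columns 205 and 312 against edge columns 195–318). Now I lower.

```bash
python3 -m pendant '[0,0,-2,0,-1.1,-2.5,0.6, 0,0,-2,0,0,0,0.6, 0,0,-1.5,0,0,0,0.6, 0,0,-0.6,0,0,0,0.6, 0,0,-0.4,0,0,0,0.6, 0,0,-0.3,0,0,0,0.6, 0,0,0,0,0,0,0.6, 0,0,0,0,0,0,0.6, 0,0,0,0,0,0,0.6, 0,0,0,0,0,0,0.6]'
python3 - <<'E'
from h import *
s=cam("side");save(s,"s9.png",(215,60,335,150),6.6)
w=cam("wrist");save(w,"w9.png",None,1)
E
```

```text
clock: 11.25
tcp_pos: [0.5208, -0.3907, -0.0053]
ee_rot: [[0.013, 0.186, 0.982], [0.009, 0.982, -0.186], [-1.0, 0.011, 0.012]]
wrist_force: [-0.4, 0.5, -0.0]
width: 0.051
```

View pics/s9.png

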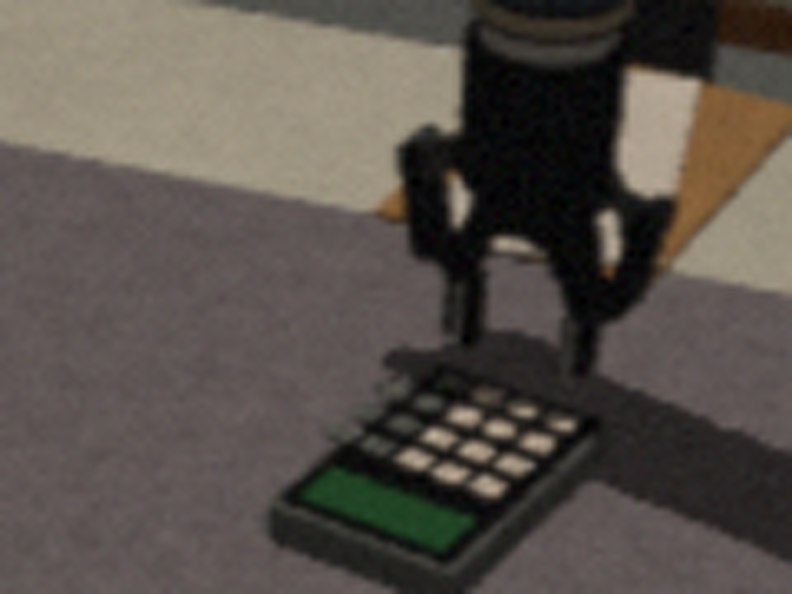

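View pics/w9.png

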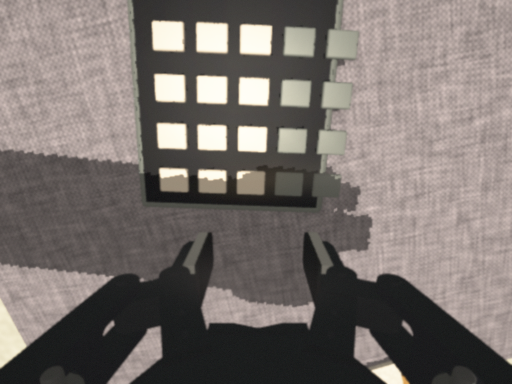

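The arm was still coasting when I lowered, so it drifted 13–15 mm to +x. I'll correct sideways and go lower.

```bash
python3 -m pendant '[-0.7,-0.3,0,-0.5,0.7,0,0.6, -0.7,-0.2,-0.3,0,0,0,0.6, 0,0,-0.3,0,0,0,0.6, 0,0,-0.3,0,0,0,0.6, 0,0,0,0,0,0,0.6, 0,0,0,0,0,0,0.6, 0,0,0,0,0,0,0.6, 0,0,0,0,0,0,0.6, 0,0,0,0,0,0,0.6, 0,0,0,0,0,0,0.6]'
python3 - <<'E'
from h import *
s=cam("side");save(s,"s10.png",(215,60,335,150),6.6)
w=cam("wrist");save(w,"w10.png",None,1)
E
```

```text
clock: 12.18
tcp_pos: [0.5045, -0.3976, -0.0148]
ee_rot: [[0.0, 0.188, 0.982], [-0.002, 0.982, -0.188], [-1.0, -0.002, 0.0]]
wrist_force: [-0.5, 0.1, 0.5]
width: 0.0514
```

View pics/s10.png

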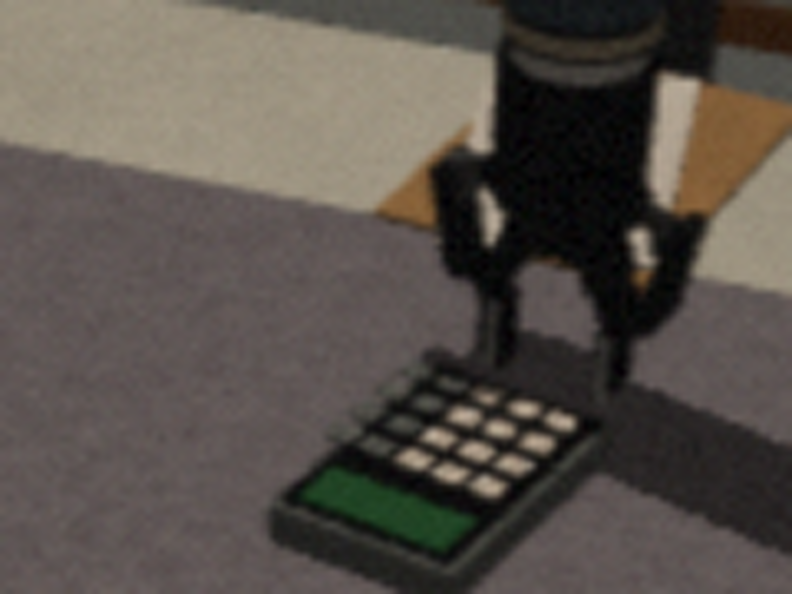

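View pics/w10.png

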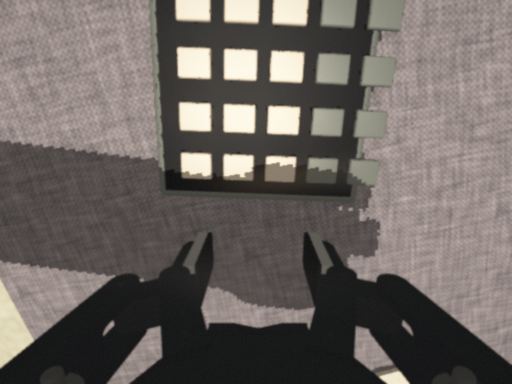

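Run:
```python
from h import *
s=cam("side")
for z in(0,.005,.01,.015,.02):print(z,plane(s,[np.array([497,366])/6.6+[215,60],np.array([612,395])/6.6+[215,60]],z).round(3).tolist())
```

```text
0 [[0.535, -0.413, 0.0], [0.474, -0.408, 0.0]]
0.005 [[0.533, -0.405, 0.005], [0.473, -0.4, 0.005]]
0.01 [[0.531, -0.397, 0.01], [0.471, -0.392, 0.01]]
0.015 [[0.529, -0.389, 0.015], [0.469, -0.384, 0.015]]
0.02 [[0.527, -0.381, 0.02], [0.467, -0.377, 0.02]]
```

Fingertip z is about 8–12 mm, below the 22 mm top. Now the first straight push along heading about 79°.

```bash
python3 -m pendant '[0.16,0.8,-0.2,0,0,0,0.6, 0.16,0.8,0,0,0,0,0.6, 0.16,0.8,0,0,0,0,0.6, 0.16,0.8,0,0,0,0,0.6, 0.16,0.8,0,0,0,0,0.6, 0.16,0.8,0,0,0,0,0.6, 0.16,0.8,0,0,0,0,0.6, 0.1,0.5,0,0,0,0,0.6, 0,0,0,0,0,0,0.6, 0,0,0,0,0,0,0.6]'
python3 - <<'E'
from h import *
c=cam("top");s=cam("side");print("side",calc(s,dbg="d11.png"),"top",calc(c))
w=cam("wrist");save(w,"w11.png",None,1)
E
```

```text
clock: 13.17
tcp_pos: [0.5179, -0.3291, -0.0167]
ee_rot: [[-0.0, 0.186, 0.983], [-0.003, 0.983, -0.186], [-1.0, -0.003, 0.0]]
wrist_force: [-0.7, -0.9, 0.1]
width: 0.0512
side [ 534.2 -243.8  170.1  109.3   78.8] top [ 535.2 -246.2  158.6  103.4   79.7]
```

View pics/d11.png

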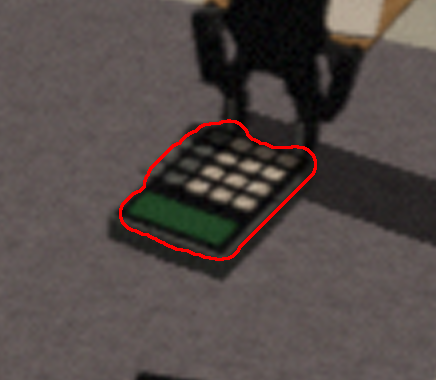

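View pics/w11.png

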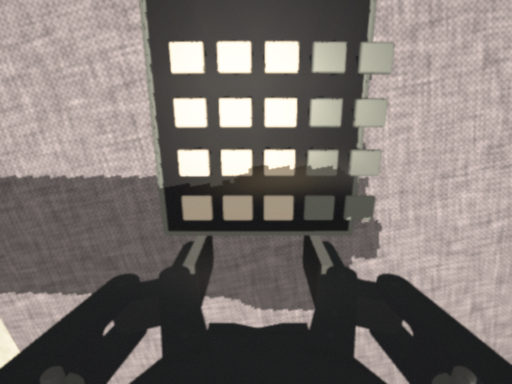

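Both fingers sit flush on the rear edge and the heading is steady at 79–80°. The centre is about TCP + 87 mm along the heading, near (0.535, -0.243). I'll continue straight towards the gap.

```bash
python3 -m pendant '[0.17,0.9,0,0,0,0,0.6, 0.17,0.9,0,0,0,0,0.6, 0.17,0.9,0,0,0,0,0.6, 0.17,0.9,0,0,0,0,0.6, 0.17,0.9,0,0,0,0,0.6, 0.17,0.9,0,0,0,0,0.6, 0.17,0.9,0,0,0,0,0.6, 0.17,0.9,0,0,0,0,0.6, 0.17,0.9,0,0,0,0,0.6, 0,0,0,0,0,0,0.6]'
python3 - <<'E'
from h import *
c=cam("top");s=cam("side");print("side",calc(s,dbg="d12.png"),"top",calc(c,dbg="dt12.png"))
E
```

```text
clock: 14.15
tcp_pos: [0.5339, -0.2404, -0.0166]
ee_rot: [[-0.0, 0.188, 0.982], [-0.003, 0.982, -0.188], [-1.0, -0.003, 0.001]]
wrist_force: [0.2, 0.1, -0.7]
width: 0.0516
side [ 550.  -155.6  167.4  108.4   78.5] top [ 552.9 -155.7  153.7  106.7   79.7]
```

View pics/d12.png

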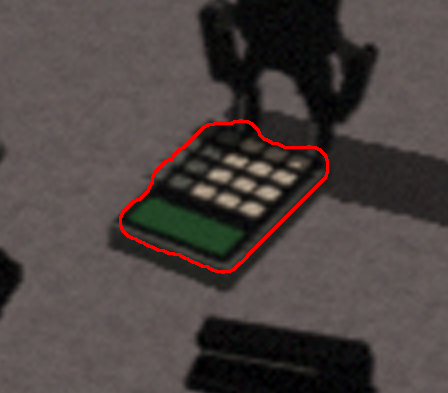

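View pics/dt12.png

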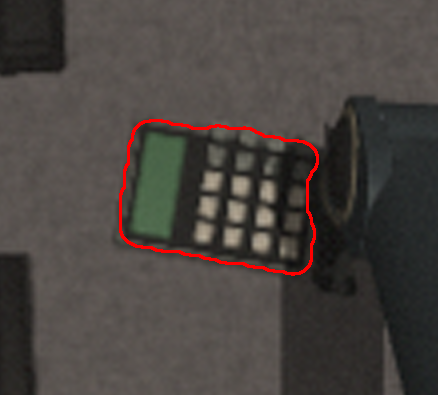

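The calculator is at (0.552, -0.155), heading 79.5°, on the line to x of about 0.58 in the gap. I'll continue.

```bash
python3 -m pendant '[0.17,0.9,0,0,0,0,0.6, 0.17,0.9,0,0,0,0,0.6, 0.17,0.9,0,0,0,0,0.6, 0.17,0.9,0,0,0,0,0.6, 0.17,0.9,0,0,0,0,0.6, 0.17,0.9,0,0,0,0,0.6, 0.17,0.9,0,0,0,0,0.6, 0.17,0.9,0,0,0,0,0.6, 0.17,0.9,0,0,0,0,0.6, 0,0,0,0,0,0,0.6]'
python3 - <<'E'
from h import *
c=cam("top");s=cam("side");print("side",calc(s,dbg="d13.png"),"top",calc(c))
save(c,"t13.png",(220,80,350,225),4)
for n in("stapler","mouse"):print(n,fit(c,n)[0])
E
```

```text
clock: 15.08
tcp_pos: [0.5494, -0.1554, -0.0166]
ee_rot: [[-0.001, 0.193, 0.981], [-0.006, 0.981, -0.193], [-1.0, -0.006, 0.0]]
wrist_force: [1.3, 0.3, 0.8]
width: 0.0511
side [565.5 -72.2 167.4 109.1  78.5] top [568.9 -72.1 149.5 106.4  78.8]
stapler [448.1   5.4 110.6  29.3  -0.9]
mouse [697.   -8.5  80.7  48.4  -0.9]
```

View pics/t13.png

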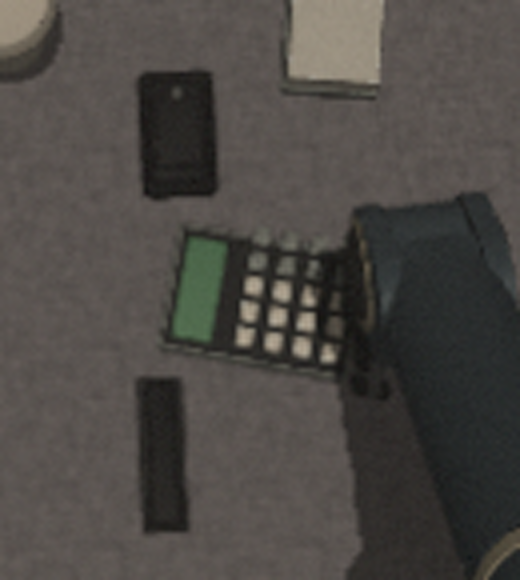

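View pics/d13.png

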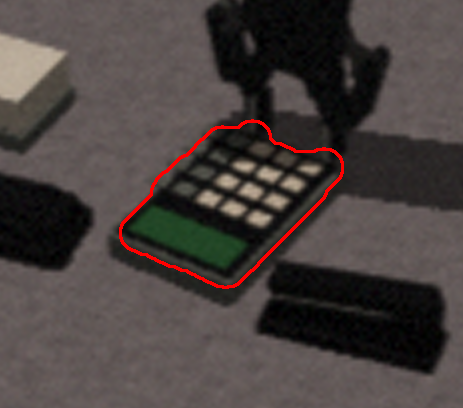

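The calculator is at (0.568, -0.072), with the mouse and stapler at unchanged positions. Clearances are about 28 mm (mouse side, closing) and 25 mm (stapler side). I'll now curve gently counter-clockwise through the gap.

```bash
python3 -m pendant '[0.23,0.85,0,0,0,0.5,0.6, 0.23,0.85,0,0,0,0.5,0.6, 0.23,0.85,0,0,0,0.5,0.6, 0.23,0.85,0,0,0,0.5,0.6, 0.23,0.85,0,0,0,0.5,0.6, 0.23,0.85,0,0,0,0.5,0.6, 0.23,0.85,0,0,0,0.5,0.6, 0.23,0.85,0,0,0,0.5,0.6, 0.23,0.85,0,0,0,0.5,0.6, 0,0,0,0,0,0,0.6]'
python3 - <<'E'
from h import *
c=cam("top");s=cam("side");print("side",calc(s,xr=(.515,.645),dbg="d14.png"),"top",calc(c,xr=(.515,.64)))
save(c,"t14.png",(200,80,330,225),4)
for n in("stapler","mouse"):print(n,fit(c,n)[0])
E
```

```text
clock: 16.02
tcp_pos: [0.5711, -0.0753, -0.0166]
ee_rot: [[-0.001, 0.112, 0.994], [-0.009, 0.994, -0.112], [-1.0, -0.009, 0.0]]
wrist_force: [0.8, -0.2, -0.4]
width: 0.051
side [580.6   9.2 165.1 109.1  83. ] top [583.2   9.2 150.2 105.6  83.6]
stapler [448.1   5.4 110.6  29.3  -0.9]
mouse [697.   -7.1  80.8  45.5  -1. ]
```

View pics/t14.png

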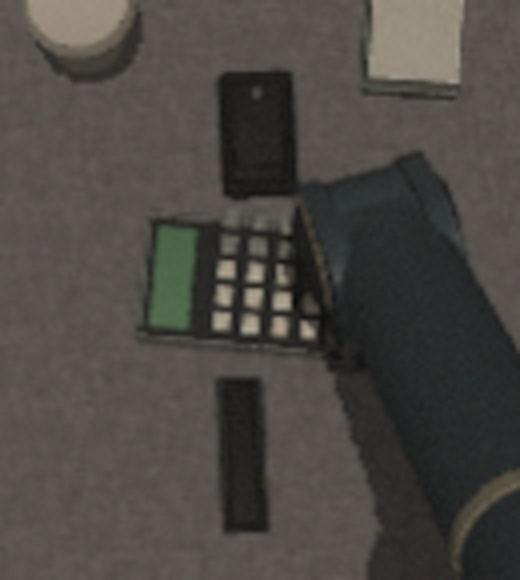

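View pics/d14.png

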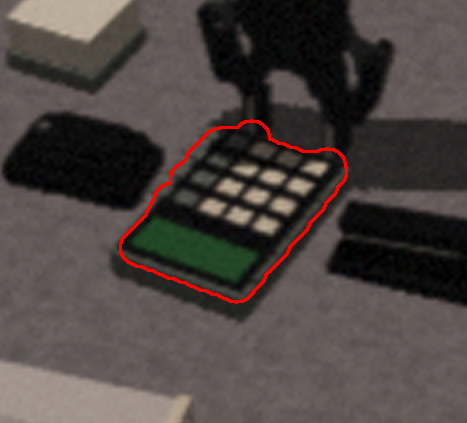

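The calculator is in the gap at (0.582, 0.009), heading 83.6°, with about 20 mm free on each side and the bystanders unmoved. Next I continue and turn to match the tunnel (heading 94.6°, axis at x of about 0.591 for y=0.135).

```bash
python3 -m pendant '[0.18,0.84,0,0,0,0.5,0.6, 0.18,0.84,0,0,0,0.5,0.6, 0.18,0.84,0,0,0,0.5,0.6, 0.18,0.84,0,0,0,0.5,0.6, 0.18,0.84,0,0,0,0.5,0.6, 0.18,0.84,0,0,0,0.6,0.6, 0.16,0.81,0,0,0,0.8,0.6, 0.16,0.81,0,0,0,0.8,0.6, 0.16,0.81,0,0,0,0.8,0.6, 0,0,0,0,0,0,0.6]'
python3 - <<'E'
from h import *
c=cam("top");s=cam("side");print("side",calc(s,xr=(.515,.645),yr=(-.1,.19),dbg="d15.png"),"top",calc(c,xr=(.515,.64),yr=(-.1,.19)))
save(c,"t15.png",(120,80,320,225),4)
for n in("stapler","mouse","stand","cup"):print(n,fit(c,n)[0])
E
```

```text
clock: 16.95
tcp_pos: [0.5869, 0.0032, -0.0169]
ee_rot: [[-0.001, 0.011, 1.0], [-0.012, 1.0, -0.011], [-1.0, -0.012, -0.001]]
wrist_force: [0.4, 0.3, 0.3]
width: 0.0511
side [588.4  87.8 167.5 107.9  89.1] top [589.   89.4 147.   99.7  89.1]
stapler [448.1   5.4 110.6  29.3  -0.9]
mouse [709.5  -7.3  55.8  45.5  -1. ]
stand [578.  294.6 176.  133.1 -85.6]
cup [780.1 125.8  87.2  85.   -1.1]
```

View pics/t15.png

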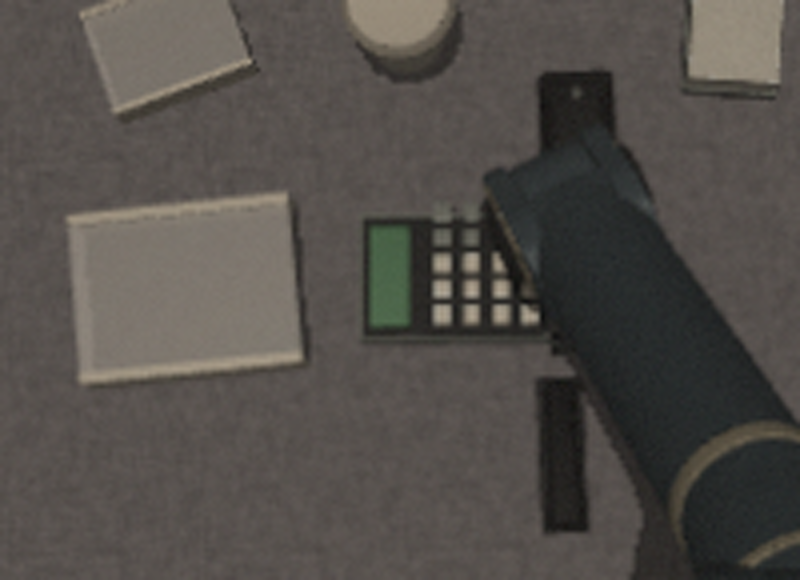

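View pics/d15.png

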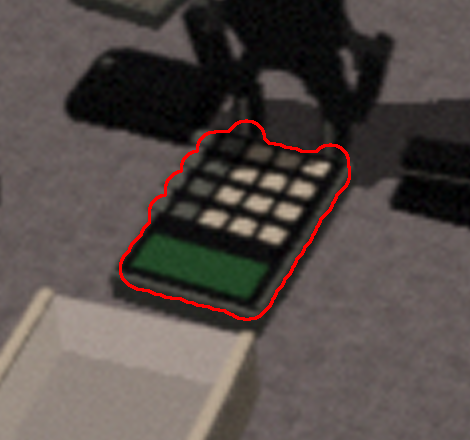

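The calculator is through the gap at (0.589, 0.090), heading 89°. The low mouse reading is only the arm covering part of it. The front edge is about 45 mm from the tunnel mouth and about 5 mm off the axis. Next: the approach and final alignment to 94.5°.

```bash
python3 -m pendant '[0.1,0.83,0,0,0,0.2,0.6, 0.1,0.83,0,0,0,0.2,0.6, 0.1,0.83,0,0,0,0.2,0.6, 0.1,0.76,0,0,0,0.75,0.6, 0.1,0.76,0,0,0,0.75,0.6, 0.1,0.76,0,0,0,0.75,0.6, 0.1,0.76,0,0,0,0.75,0.6, 0.1,0.7,0,0,0,0.75,0.6, 0.1,0.5,0,0,0,0.7,0.6, 0,0,0,0,0,0,0.6]'
python3 - <<'E'
from h import *
c=cam("top");s=cam("side");print("side",calc(s,xr=(.515,.645),yr=(-.0,.19),dbg="d16.png"))
save(c,"t16.png",(120,80,320,225),4);save(s,"s16.png",(100,130,260,320),3.1)
E
```

```text
clock: 17.88
tcp_pos: [0.5956, 0.0737, -0.0173]
ee_rot: [[-0.002, -0.082, 0.997], [-0.015, 0.997, 0.082], [-1.0, -0.015, -0.003]]
wrist_force: [0.9, -1.6, 1.1]
width: 0.0511
side [591.8 132.6 108.8 106.   95.6]
```

View pics/t16.png

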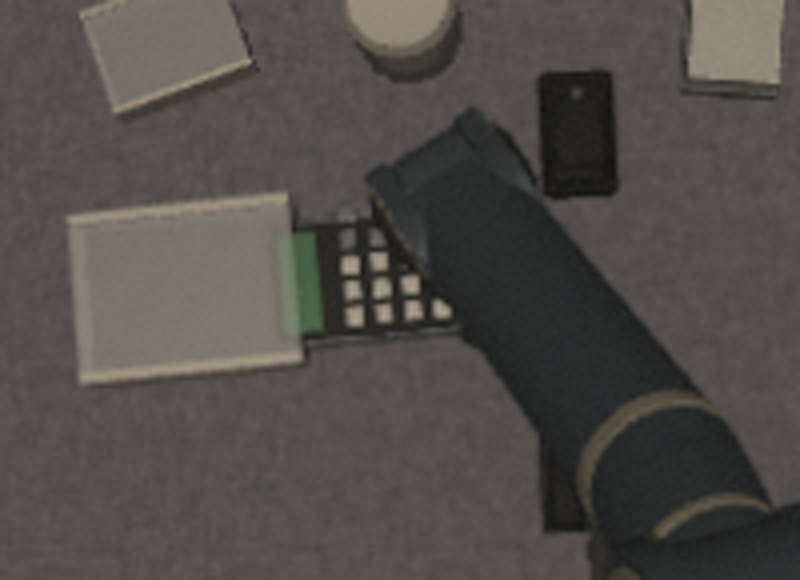

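View pics/s16.png

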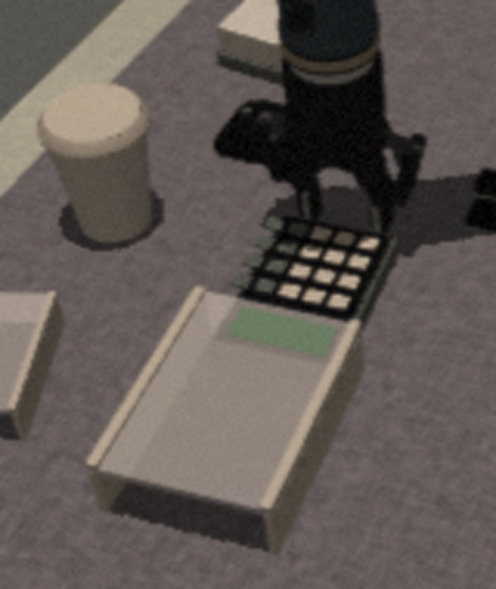

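The front end is in the tunnel, centred between the walls, and the green display shows through the clear plate at (300,285) in the top crop. I'll push on while tilting the tool so the tips lead and stay clear of the plate edge.

```bash
python3 -m pendant '[-0.07,0.85,0.03,1.5,0,0,0.6, -0.07,0.85,0.03,1.5,0,0,0.6, -0.07,0.85,0.03,1.5,0,0,0.6, -0.07,0.85,0.03,1.5,0,0,0.6, -0.07,0.85,0.03,1.5,0,0,0.6, -0.07,0.85,0.03,1.5,0,0,0.6, -0.07,0.85,0.03,1.5,0,0,0.6, -0.07,0.85,0.03,1.5,0,0,0.6, 0,0,0,0,0,0,0.6, 0,0,0,0,0,0,0.6]'
python3 - <<'E'
from h import *
c=cam("top");s=cam("side")
save(c,"t17.png",(120,80,320,225),4);save(s,"s17.png",(100,130,260,320),3.1)
w=cam("wrist");save(w,"w17.png",None,1)
E
```

```text
clock: 18.82
tcp_pos: [0.5888, 0.1446, -0.0149]
ee_rot: [[-0.003, -0.075, 0.997], [0.214, 0.974, 0.074], [-0.977, 0.214, 0.013]]
wrist_force: [0.1, -1.0, 0.7]
width: 0.0513
```

View pics/t17.png

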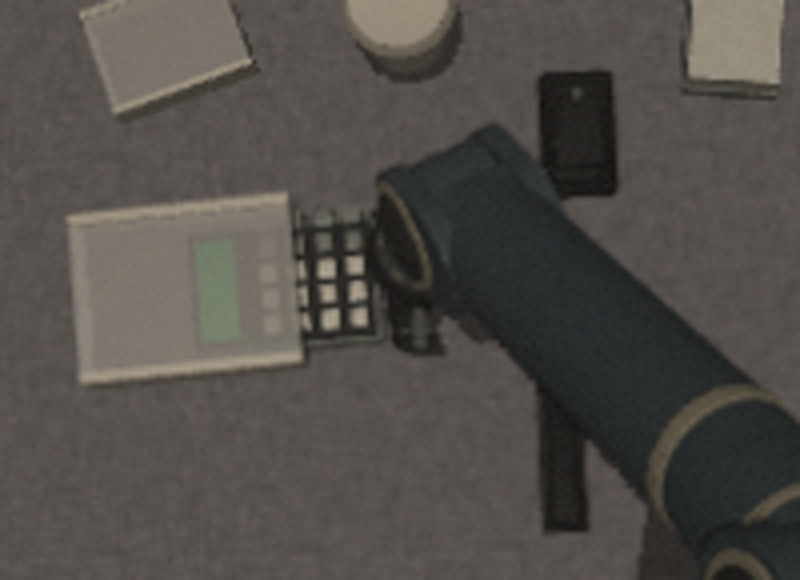

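View pics/s17.png

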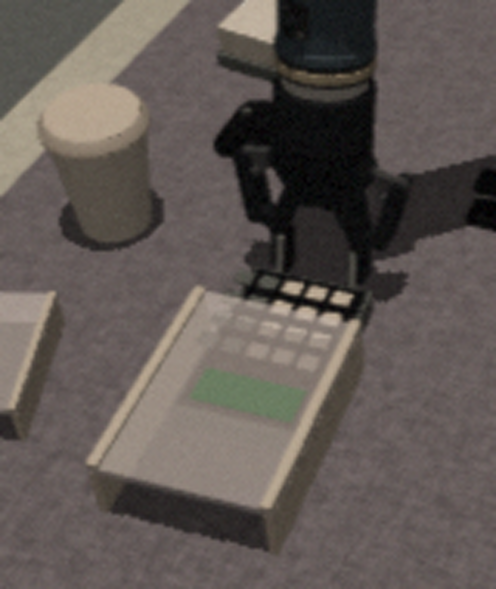

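View pics/w17.png

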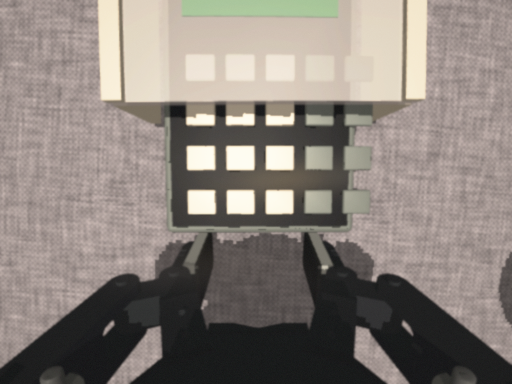

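The wrist view shows the calculator well centred between the walls (edges at columns 167 and 353, walls at about 163 and 360 at the mouth). I'll measure the rear edge against the stand mouth to find the remaining push.

```bash
cat >> h.py <<'E'
SC=np.array([578.,294.4]);SY=np.array([-.0785,.9969]);SX=np.array([.9969,.0785])
def instand(p): d=np.asarray(p)[:2]*1000-SC;return np.round([d@SX,d@SY],1)
E
python3 - <<'E'
from h import *
c=cam("top");w=cam("wrist");s=cam("side")
for p in[(382,335),(379,290)]:print("top rear",instand(plane(c,[np.array(p)/4+[120,80]],.022)[0]))
for p in[(170,229),(350,229)]:print("wrist rear",instand(plane(w,[p],.022)[0]))
for p in[(125,102),(400,102)]:print("wrist stand mouth plate",instand(plane(w,[p],.05)[0]))
for p in[(300,300),(361,319)]:print("side rear?",instand(plane(s,[np.array([362,297])/3.1+[100,130]],.022)[0]))
E
```

```text
top rear [ -47.6 -146.2]
top rear [ -12.5 -147. ]
wrist rear [ -47.2 -144. ]
wrist rear [  47.9 -144.7]
wrist stand mouth plate [-55.3 -85.6]
wrist stand mouth plate [ 57.7 -85.7]
side rear? [ -45.9 -134.6]
side rear? [ -45.9 -134.6]
```

The top and wrist views agree: the rear edge is at -145 mm along the tunnel and the mouth is at -85.6 mm. I need about +62 mm, so I push about 50 first.

```bash
python3 -m pendant '[-0.06,0.8,0,0,0,0,0.6, -0.06,0.8,0,0,0,0,0.6, -0.06,0.8,0,0,0,0,0.6, -0.06,0.8,0,0,0,0,0.6, -0.06,0.8,0,0,0,0,0.6, -0.04,0.5,0,0,0,0,0.6, 0,0,0,0,0,0,0.6, 0,0,0,0,0,0,0.6, 0,0,0,0,0,0,0.6, 0,0,0,0,0,0,0.6]'
python3 - <<'E'
from h import *
c=cam("top");s=cam("side")
save(c,"t18.png",(120,100,260,205),5);save(s,"s18.png",(100,130,260,320),3.1)
w=cam("wrist");save(w,"w18.png",None,1)
E
```

```text
clock: 19.95
tcp_pos: [0.5846, 0.1951, -0.0148]
ee_rot: [[-0.003, -0.078, 0.997], [0.211, 0.974, 0.077], [-0.977, 0.211, 0.014]]
wrist_force: [-0.3, -0.4, -0.3]
width: 0.0514
```

View pics/t18.png

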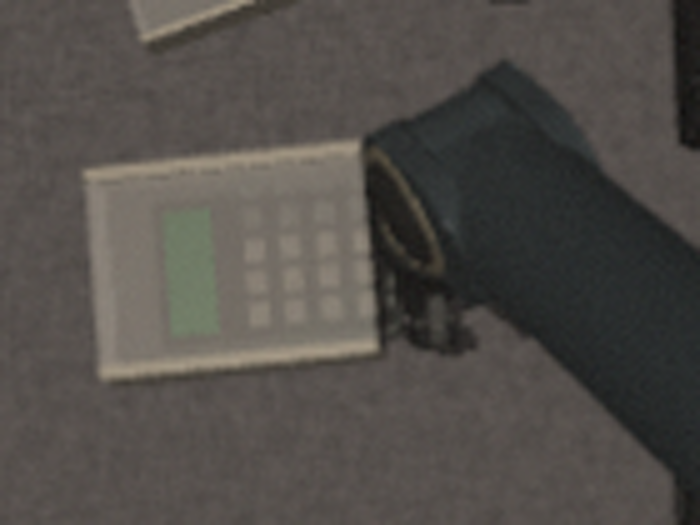

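View pics/s18.png

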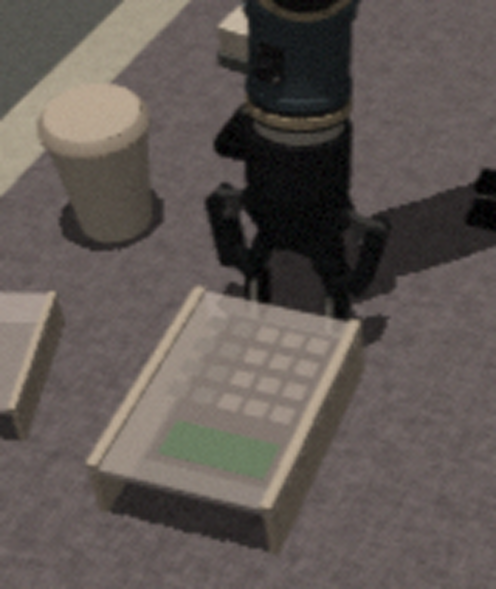

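View pics/w18.png

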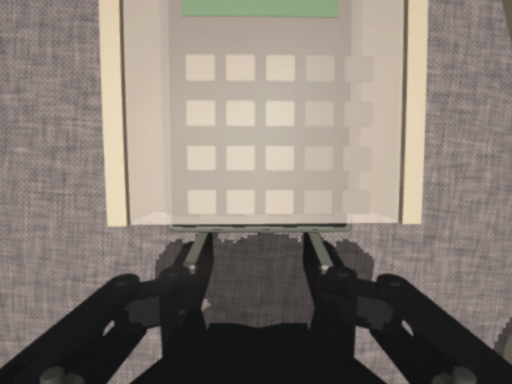

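TCP moved 50.5 mm, so the rear edge is at about -94 mm. The forces are nil. About 11 mm more, slowly.

```bash
python3 -m pendant '[-0.02,0.3,0,0,0,0,0.6, -0.02,0.3,0,0,0,0,0.6, -0.02,0.3,0,0,0,0,0.6, -0.01,0.2,0,0,0,0,0.6, 0,0,0,0,0,0,0.6, 0,0,0,0,0,0,0.6, 0,0,0,0,0,0,0.6, 0,0,0,0,0,0,0.6, 0,0,0,0,0,0,0.6, 0,0,0,0,0,0,0.6]'
python3 - <<'E'
from h import *
w=cam("wrist");save(w,"w19.png",(100,140,420,300),2.4)
for v in(224,227,230,233):print(v,instand(plane(w,[(260,v)],.022)[0]))
E
```

```text
clock: 20.93
tcp_pos: [0.5845, 0.2047, -0.0148]
ee_rot: [[-0.002, -0.075, 0.997], [0.209, 0.975, 0.074], [-0.978, 0.209, 0.014]]
wrist_force: [-0.4, -1.0, -0.1]
width: 0.0514
224 [  0.4 -81. ]
227 [  0.4 -82.6]
230 [  0.4 -84.2]
233 [  0.4 -85.8]
```

View pics/w19.png

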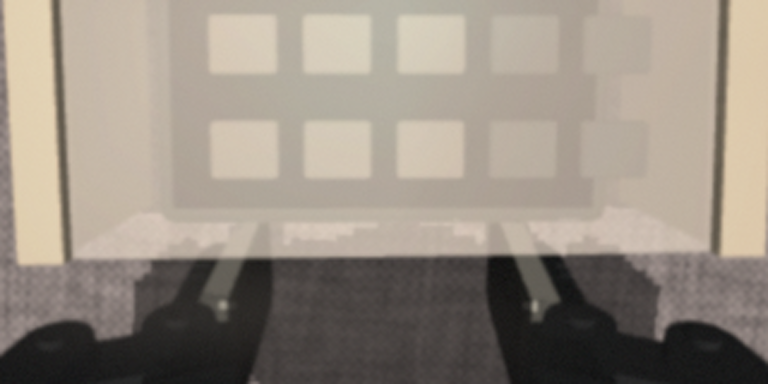

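The rear edge is now seen under the plate at about -85 mm (centre about -10, limit ±18). I'll push a further 4–5 mm for margin while watching the force, then withdraw.

```bash
python3 -m pendant '[-0.01,0.2,0,0,0,0,0.6, -0.01,0.2,0,0,0,0,0.6, -0.01,0.15,0,0,0,0,0.6, 0,0,0,0,0,0,0.6, 0,0,0,0,0,0,0.6, 0,0,0,0,0,0,0.6, 0,0,0,0,0,0,0.6, 0,0,0,0,0,0,0.6, 0,0,0,0,0,0,0.6, 0,0,0,0,0,0,0.6]'
python3 -m pendant '[0.02,-0.4,0,0,0,0,0.6, 0.04,-0.8,0,0,0,0,0.6, 0.06,-0.8,0,0,0,0,0.6, 0.06,-0.8,0,0,0,0,0.6, 0,-0.8,0,0,0,0,0.6, 0,-0.5,1,0,0,0,0.6, 0,0,2,0,0,0,0.6, 0,0,2,0,0,0,0.6, 0,0,0,0,0,0,0.6, 0,0,0,0,0,0,0.6]'
```

```text
clock: 21.82
tcp_pos: [0.5843, 0.2105, -0.0148]
ee_rot: [[-0.002, -0.075, 0.997], [0.209, 0.975, 0.074], [-0.978, 0.209, 0.014]]
wrist_force: [-0.3, -1.3, 0.1]
width: 0.0511
clock: 22.65
tcp_pos: [0.5853, 0.1628, 0.0382]
ee_rot: [[-0.004, -0.072, 0.997], [0.21, 0.975, 0.071], [-0.978, 0.21, 0.012]]
wrist_force: [1.2, -1.0, -1.4]
width: 0.0511
```

Now I rise away and check with all cameras.

```bash
python3 -m pendant '[0,-1,3,0,0,0,0.6, 0,-1,3,0,0,0,0.6, 0,-1.5,3,0,0,0,0.6, -1,-2,2,0,0,0,0.6, -2,-3,0,0,0,0,0.6, -2,-3,0,0,0,0,0.6, -2,-3,0,0,0,0,0.6, -1,-3,0,0,0,0,0.6, 0,0,0,0,0,0,0.6, 0,0,0,0,0,0,0.6]'
python3 - <<'E'
from h import *
c=cam("top");s=cam("side")
save(c,"t20.png",(120,60,320,215),4);save(s,"s20.png",(60,100,310,320),2.6)
for n in("stapler","mouse","stand","cup","notes"):print(n,fit(c,n)[0])
w=cam("wrist");save(w,"w20.png")
E
```

```text
clock: 23.48
tcp_pos: [0.4973, -0.0195, 0.1509]
ee_rot: [[-0.008, -0.073, 0.997], [0.211, 0.975, 0.073], [-0.978, 0.211, 0.008]]
wrist_force: [-0.0, 1.0, -0.2]
width: 0.0512
stapler [448.1   5.4 110.6  29.3  -0.9]
mouse [697.   -7.1  80.8  45.5  -1. ]
stand [577.9 294.6 176.1 133.4 -85.7]
cup [780.1 125.8  87.2  85.   -1.1]
notes [ 766.9 -129.1   77.    73.9   -4.7]
```

View pics/t20.png

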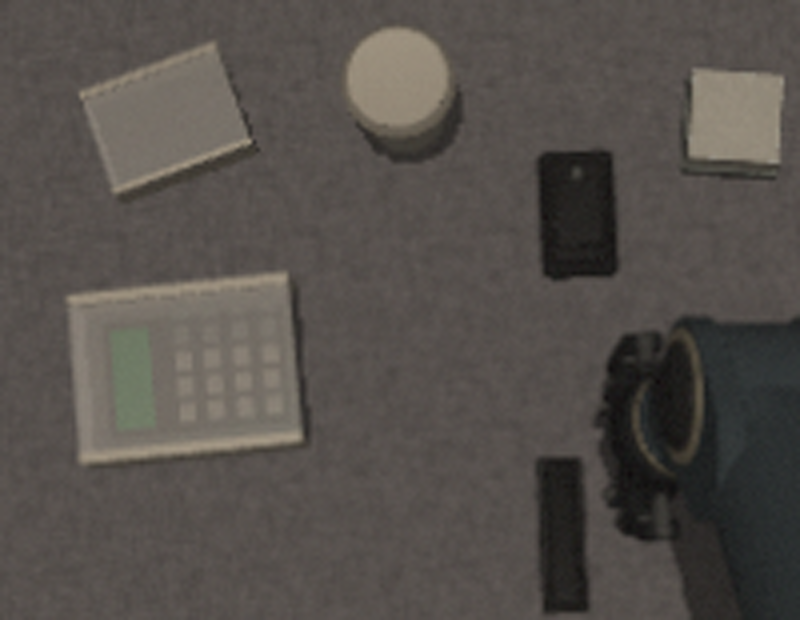

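View pics/s20.png

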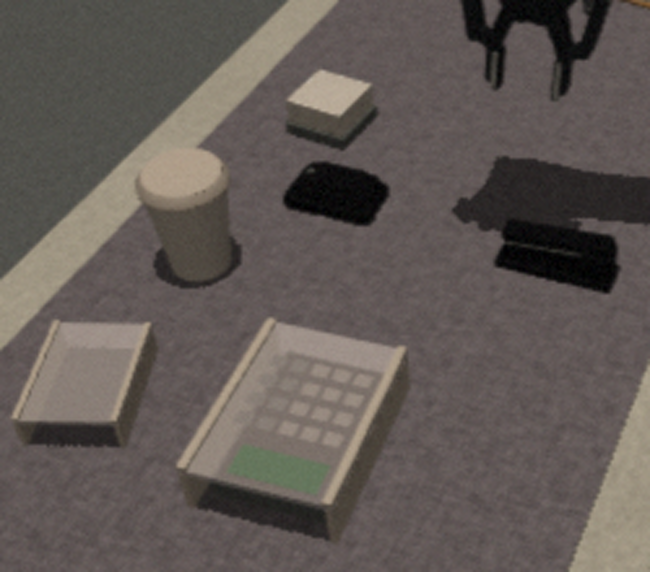

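The top view shows the calculator wholly under the plate (outline columns about 107–290, plate 75–298), and all bystanders are unmoved. One numeric check of its position in the stand frame.

Run:
```python
from h import *
c=cam("top")
cv2.imwrite("pics/t21.png",cv2.resize(cv2.convertScaleAbs(cv2.cvtColor(c["pixels"],cv2.COLOR_RGB2BGR)[120:185,130:205],alpha=1.8),None,fx=9,fy=9,interpolation=cv2.INTER_CUBIC))
for p in[(107,380),(290,375),(200,322),(205,437)]:print(p,instand(plane(c,[np.array(p)/4+[120,60]],.022)[0]))
```

```text
(107, 380) [ 0.3 64.4]
(290, 375) [ -9.8 -78. ]
(200, 322) [ 38.3 -11.7]
(205, 437) [-51.4  -8.3]
```

View pics/t21.png

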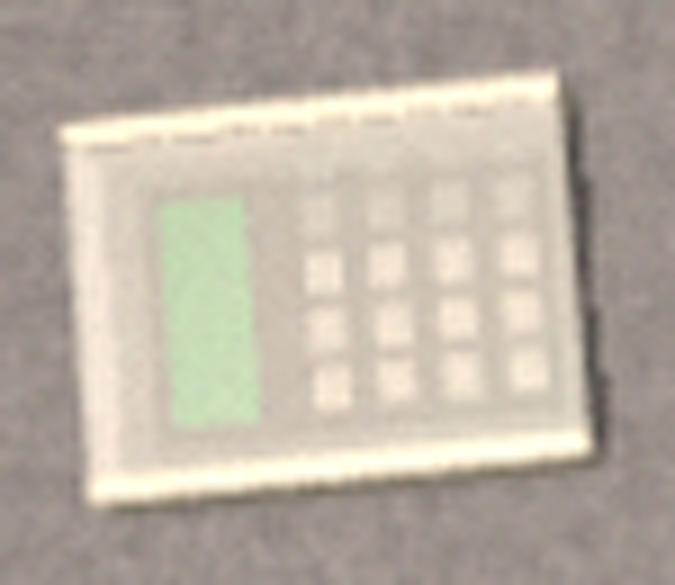

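The front edge is at about +65 to +70 mm and the rear at -78 mm, so the centre is about -5 mm along the tunnel, within ±18. The walls hold it to ±9 mm sideways. The robot is clear, so I hand in.

```bash
python3 -c "
from station import *
s=get_state();print(s['clock'],s['wrist_force']);print(sign_off())"
```

```text
23.6833 [ 0.08741503  0.62007689 -0.15592488]
the job is handed in; nothing more can be done
None
```

The calculator is fully under the large white stand. I handed the job in at 23.7 s of the 72 s allowed; no verdict was reported.

**What I did:** I first turned the calculator from about 59° to 78° (long axis from world x) with a finger on its front corner. Then I pushed its rear end with two half-open fingers, through the gap at x of about 0.58 and into the tunnel. For the last stretch I tilted the tool so the fingertips just reached under the plate. The tool was then withdrawn.

**Last checks:**
- **Position:** the calculator's rear end is at about -78 mm along the tunnel, against the mouth at -85 mm. Its front end reads +65 to +70 mm, so its centre is about -5 mm against a limit of ±18. That reading gives the calculator as 5–10 mm short of its 150 mm, because its edges are faint through the plate.
- **Alignment:** it lies parallel to the walls by eye. I did not measure its sideways position closely; the walls allow it about ±9 mm against a limit of 14.
- **Bystanders:** the stapler, mouse, cup and note block measure within about 1 mm of where they started.
- **Forces:** the wrist-force readings stayed below about 3 N, and the robot touched nothing at the end.

**Readings that disagreed:**
- **Tool height:** the reported tool height was about 18 mm lower than the real fingertips. My first push passed just above the calculator without touching it. I corrected for this from the camera images.
- **Mouse:** one reading was off by 12 mm because the arm covered part of it. It read normally once the arm was clear.

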